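Lids back on the storage jars

ROBOT

A 6-joint arm with a two-finger parallel gripper is mounted at the origin on a cart in front of the work surface, level with it; the furniture and walls round the work are solid. World frame = base frame: x ahead of the robot, y to its left, z up, the work surface at z = 0. Lengths are in m, angles in degrees, forces in N, time in s.
With the tool pointing down it reaches from about 0.35 to 0.95 m from the base axis. Payload 17.4 kg.
Tool frame: the origin (TCP) lies midway between the tips of the shut fingers; the grasp point (between the pads) lies 19 mm behind it; z points along the fingers, x is the direction in which the jaws open and shut, and the axes are right-handed (so a half turn about z gives the same grasp; the last joint's range is limited). The gripper opens to 93 mm and grips with 3 to 60 N. Pads are 15 mm wide; open, the fingers measure 128 mm over their backs; the gripper's body (75 mm by 188 mm) begins 65 mm behind the grasp point.
Start: joints at [71.287, 6.646, 82.598, -0, 90.757, -2.166], TCP at [0.192, 0.647, 0.219] pointing down, gripper open.
Joint ranges: [-162.19, 162.19], [-47.58, 125.68], [4.15, 143.07], [-65.23, 245.23], [0.69, 171.88], [-170.13, 170.13]. Speed limits (degrees/s): [108.29, 108.29, 127.2, 180, 180, 180].

INTERFACE

Orientations are given as [roll, pitch, yaw] about the fixed x, y, z axes, in that order (R = Rz(yaw) Ry(pitch) Rx(roll)).
In Python, from cell import env gives the robot as it stands. The module is installed in compiled form; this text tells all that it offers.
- The arm moves only by the tool apply_moves, never from a script. Its argument "motion" is text: rows parted by semicolons, each of 5 numbers parted by spaces: the shift along the tool's x, y, z in m, then the turn about the tool's z in degrees, then the finger opening in m, from 0 to 0.093. A call has 1 to 5 rows; each row shifts and turns the commanded pose from where the row before left it, along the tool's axes as they then stand; what a row does not reach is not made up. A row lasts 1/10 s, in which the tool goes at most 50 mm and 8.59 degrees, less where a joint would pass 70% of its speed; a pose out of reach is approached as far as the arm can. A call is refused whole if a number of a shift passes 0.05 or a number of a turn 8.59, either way. A call with a gripper value outside its range is refused whole. The fingers move at their own pace and stop on an object; the grip force is fixed at half the most. Time passes only in rows, so rows that do not move let the fingers close. It gives the time, the measured TCP pose, the force and the opening at its end, in the units of the state.
- env.observe(): the state, without advancing time (a new reading comes with each control period).
- env.get_image(name): name is "side" or "top" or "wrist"; returns the picture (420x560x3 uint8, red, green, blue); there is no depth.
- env.camera_info(name): a dict with "intrinsics" (3x3 intrinsics, pixels), "R" (3x3) and "t" (3): a world point X has camera coordinates R X + t. Camera axes: x right, y down, z forward; pixel columns grow to the right and rows downward; lengths in m; the calibration is good to about 2 mm. A picture is of the moment at which its call begins: read the wrist's pose just before it. camera_info takes no time and is no camera call; for the wrist camera it gives the pose at the moment of the call.
- env.close_job(): hands the job in, once; it reports no verdict.
The state is a dict: "clock": time; "q": joint angles; "qvel": joint speeds; "joint_torque": joint torques, N m; "tcp_pos": TCP position; "tool_rot": TCP orientation; "wrist_force": force on the tool from outside, world axes, zero at the start; "moment": the same for the moment, N m; "finger_gap": finger opening in m.
Only numpy, scipy, OpenCV 4.12 (cv2) and the standard library are available. Lean on these libraries where they do the work, as an engineer would, in place of code of your own. Each camera call takes 0.05 s, during which the arm holds its last target.

TASK

The four white storage jars are washed and dry and their wooden knob lids lie about between them: put every lid back on the jar it belongs to by size, so that it drops fully home and sits flat on the jar's rim. Leave the jars standing where they are, and leave the coaster and the espresso cup alone. Mind the pantry door post on the right and the wall cupboard above the back of the worktop.

Things in the scene. Friction and masses are not known exactly. Their poses are not given: they have to be found in the camera images.
- jar_large: the largest of four open cylindrical white stoneware jars, 72 mm outside diameter, round mouth of 64 mm inside diameter, 70 mm tall, wall 4 mm, inner floor 6 mm up; loose, standing upright; origin at the centre of its underside, z up
- jar_medium: the second largest of four open cylindrical white stoneware jars, 60 mm outside diameter, round mouth of 52 mm inside diameter, 65 mm tall, wall 4 mm, inner floor 6 mm up; loose, standing upright; origin at the centre of its underside, z up
- jar_small: the third largest of four open cylindrical white stoneware jars, 49 mm outside diameter, round mouth of 41 mm inside diameter, 60 mm tall, wall 4 mm, inner floor 6 mm up; loose, standing upright; origin at the centre of its underside, z up
- jar_mini: the smallest of four open cylindrical white stoneware jars, 39 mm outside diameter, round mouth of 31 mm inside diameter, 55 mm tall, wall 4 mm, inner floor 6 mm up; loose, standing upright; origin at the centre of its underside, z up
- lid_large: largest of four dark-wood lids, for jar_large. Loose, lies knob up on its plug; origin at centre of the plug's underside, z up. Plug 59 mm wide, 10 mm deep, bevelled foot, grey silicone ring (2.5 mm play in the mouth); rim disc 72 mm wide from 10 to 17 mm above the origin, rests on the jar's rim; round knob 22 mm wide from 17 to 45 mm. Seated, its origin is 60 mm above the jar's
- lid_medium: second largest of four dark-wood lids, for jar_medium. Loose, lies knob up on its plug; origin at centre of the plug's underside, z up. Plug 47 mm wide, 10 mm deep, bevelled foot, grey silicone ring (2.5 mm play in the mouth); rim disc 60 mm wide from 10 to 17 mm above the origin, rests on the jar's rim; round knob 22 mm wide from 17 to 45 mm. Seated, its origin is 55 mm above the jar's
- lid_small: third largest of four dark-wood lids, for jar_small. Loose, lies knob up on its plug; origin at centre of the plug's underside, z up. Plug 36 mm wide, 10 mm deep, bevelled foot, grey silicone ring (2.5 mm play in the mouth); rim disc 49 mm wide from 10 to 17 mm above the origin, rests on the jar's rim; round knob 22 mm wide from 17 to 45 mm. Seated, its origin is 50 mm above the jar's
- lid_mini: smallest of four dark-wood lids, for jar_mini. Loose, lies knob up on its plug; origin at centre of the plug's underside, z up. Plug 26 mm wide, 10 mm deep, bevelled foot, grey silicone ring (2.5 mm play in the mouth); rim disc 39 mm wide from 10 to 17 mm above the origin, rests on the jar's rim; round knob 22 mm wide from 17 to 45 mm. Seated, its origin is 45 mm above the jar's
- coaster: a flat round dark-wood drinks coaster without a knob, 86 mm in diameter and 8 mm thick, lying loose on the worktop; not a lid, stays where it is; origin at the centre of its underside. It lies about under the front edge of the wall cupboard, whose underside is 470 mm above the worktop
- espresso_cup: a cream-coloured handleless espresso cup, tapered, 62 mm across the rim and 58 mm tall, standing loose on the worktop; not one of the jars, stays where it is, uncovered; origin at the centre of its underside. (The pantry door post stands upright about 430 mm from the base axis, 30 degrees to the right of straight ahead)
Not all that is in view belongs to the job. What is shaped like the lid_mini but yellow is not meant.

How it is judged:
By the outcome, as a careful person would: the job done as asked, in the order asked, and still so for the second after the job is handed in, with the robot touching nothing.
It also fails if it takes over 88 s, if anything falls off the work surface, if the arm or the gripper's body presses on something with over 40 N, if the wrist force passes 120 N, or if a joint passes its speed limit or range.

## Working session

There is one attempt and no reset: what is moved stays moved. The work goes in short steps, Python scripts to look and compute and a tool call to move; the robot and the scene stay as the last step left them, time stands still between calls to the robot, and variables do not carry over. Pictures are saved under pics/ and viewed, and the job is handed in when it is done.

Besides the shell and the picture viewer there is one more tool, called as a command line: name --argument value ..., lists and objects as JSON in quotes. apply_moves: Moves the arm, as the interface text tells. Its arguments: {"type":"object","properties":{"motion":{"type":"string"}},"required":["motion"]}

```bash
mkdir -p pics; python3 - <<'E'
from cell import env
import cv2
o=env.observe()
print({k:o[k] for k in('clock','tcp_pos','tool_rot','finger_gap','wrist_force')})
for n in('top','side','wrist'):
    c=env.camera_info(n);print(n,c)
    cv2.imwrite(f'pics/{n}0.png',env.get_image(n)[:,:,::-1])
E
```

```text
{'clock': 0.0, 'tcp_pos': array([0.19219626, 0.64684157, 0.2179165 ]), 'tool_rot': array([-1.79998087e+02,  6.60835601e-02,  7.34519270e+01]), 'finger_gap': 0.09279631459177345, 'wrist_force': array([ 0.13471652, -0.55950242, -1.17520856])}
top {'intrinsics': array([[426.85557446,   0.        , 280.4974352 ],
       [  0.        , 426.85557446, 207.18543604],
       [  0.        ,   0.        ,   1.        ]]), 'R': array([[ 2.07901094e-03, -9.99997345e-01, -9.94041106e-04],
       [-9.90173643e-01, -1.91959002e-03, -1.39830153e-01],
       [ 1.39827874e-01,  1.27498172e-03, -9.90175005e-01]]), 't': array([0.1912953 , 0.4134469 , 0.83904545])}
side {'intrinsics': array([[426.13790376,   0.        , 283.1352292 ],
       [  0.        , 426.13790376, 209.8169429 ],
       [  0.        ,   0.        ,   1.        ]]), 'R': array([[ 0.92628554, -0.37678227, -0.00549765],
       [-0.23429229, -0.56443742, -0.7915286 ],
       [ 0.29513086,  0.73446955, -0.6111074 ]]), 't': array([-0.31424924,  0.2422659 ,  0.58340141])}
wrist {'intrinsics': array([[367.61224767,   0.        , 285.23609586],
       [  0.        , 367.61224767, 210.1729437 ],
       [  0.        ,   0.        ,   1.        ]]), 'R': array([[ 0.28439532,  0.9587033 , -0.00269949],
       [ 0.91559418, -0.27077014,  0.29727231],
       [ 0.28426501, -0.08701449, -0.95478892]]), 't': array([-0.67390714, -0.03474101,  0.39280586])}
```

View pics/top0.png

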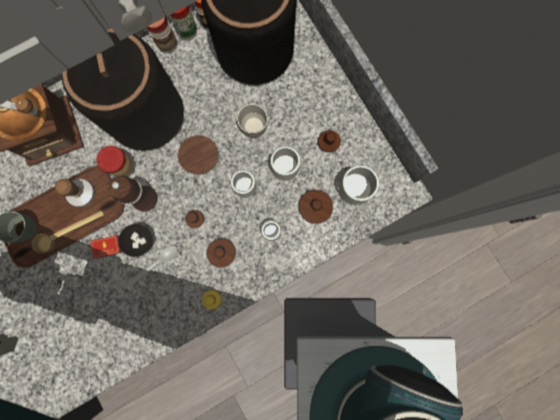

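View pics/side0.png

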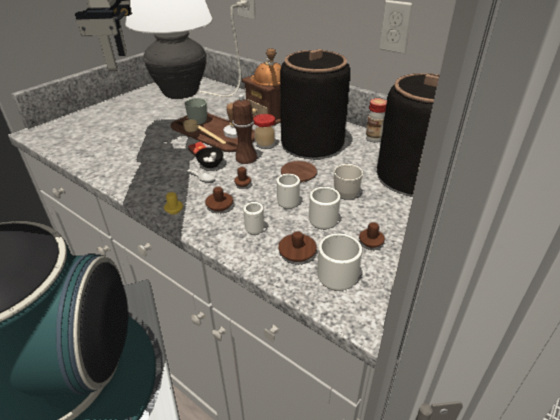

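View pics/wrist0.png

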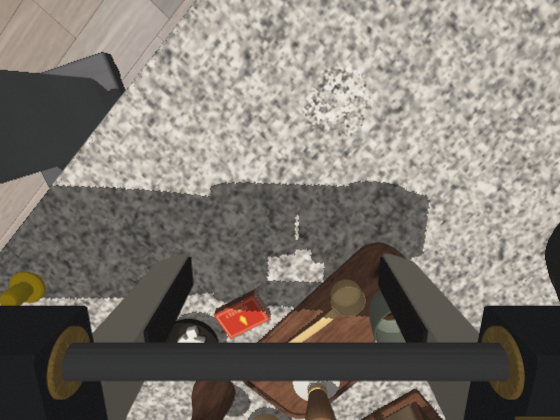

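```bash
python3 - <<'E'
import cv2
a=cv2.imread('pics/top0.png')[90:320,170:400]
cv2.imwrite('pics/top0z.png',cv2.resize(a,(598,598),interpolation=cv2.INTER_CUBIC))
b=cv2.imread('pics/side0.png')[140:300,160:400]
cv2.imwrite('pics/side0z.png',cv2.resize(b,None,fx=3.3,fy=3.3,interpolation=cv2.INTER_CUBIC))
E
```

```text
(no output)
```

View pics/top0z.png

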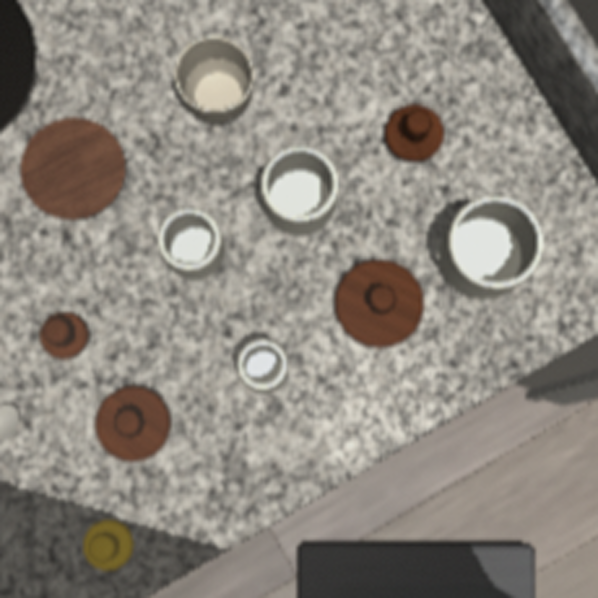

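View pics/side0z.png

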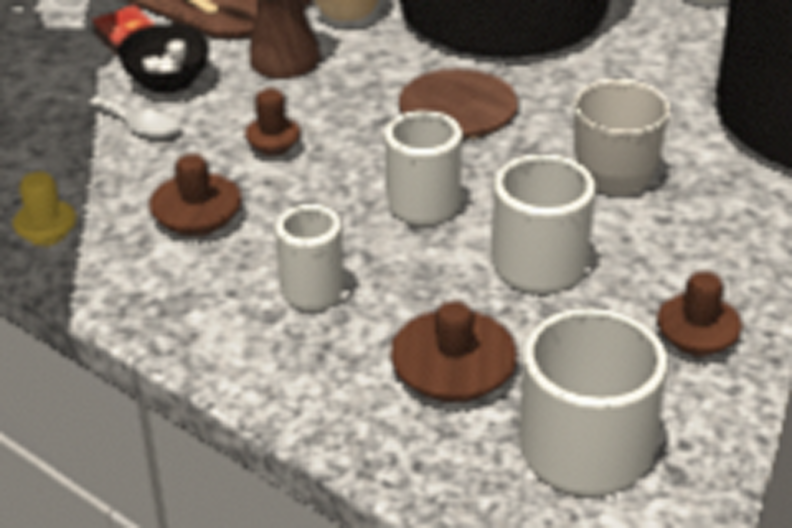

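```bash
cat > h.py <<'E'
from cell import env
import cv2, numpy as np
def grab(n,name):
    c=env.camera_info(n); im=env.get_image(n)[:,:,::-1].copy(); cv2.imwrite(f'pics/{name}.png',im); return c,im
def cast(c,uv,z):
    R,t,K=c['R'],c['t'],c['intrinsics']; C=-R.T@t
    d=R.T@np.linalg.solve(K,np.array([uv[0],uv[1],1.])); return C+d*(z-C[2])/d[2]
def proj(c,X):
    p=c['intrinsics']@(c['R']@np.asarray(X)+c['t']); return p[:2]/p[2]
def lids(c,im,zr=0.0135,amin=150):
    hsv=cv2.cvtColor(im,cv2.COLOR_BGR2HSV)
    m=((hsv[...,1]>110)&((hsv[...,0]<14)|(hsv[...,0]>172))).astype('uint8')*255
    cs,_=cv2.findContours(m,cv2.RETR_EXTERNAL,cv2.CHAIN_APPROX_NONE)
    out=[]
    for k in cs:
        if cv2.contourArea(k)<amin: continue
        P=np.array([cast(c,p[0],zr)[:2] for p in k],dtype=np.float32)
        out.append((k,P))
    return m,out
def circ(P,r=None,it=30):
    P=np.asarray(P,float); ctr=P.mean(0); w=np.ones(len(P),bool)
    for _ in range(it):
        A=np.c_[2*P[w],np.ones(w.sum())]; b=(P[w]**2).sum(1)
        s=np.linalg.lstsq(A,b,rcond=None)[0]; ctr=s[:2]; R=np.sqrt(s[2]+ctr@ctr)
        res=abs(np.hypot(*(P-ctr).T)-R); w=res<max(0.0012,1.5*np.median(res))
    return ctr,R,w.mean()
E
python3 - <<'E'
from h import *
c=env.camera_info('top'); im=cv2.imread('pics/top0.png')
m,L=lids(c,im)
for k,P in L:
    ctr,R,f=circ(P); print('lid px',k.mean((0,1)).round(),ctr.round(4),'D',round(2e3*R,1),round(f,2))
C=-c['R'].T@c['t']; print('cam',C)
for n,u,h in(('L',(495,243),.07),('M',(299,186),.065),('S',(190,240),.06),('m',(262,364),.055),('cup',(214,80),.058),('coaster',(73,168),.008)):
    p=np.array(u)/2.6+[170,90]-.3; print(n,p.round(1),cast(c,p,h).round(4))
for n in('side','wrist'):
    d=env.camera_info(n);print(n,-d['R'].T@d['t'])
o=env.observe();print(o['tcp_pos'])
E
```

```text
lid px [221. 252.] [0.3221 0.314 ] D 53.2 0.99
lid px [105. 246.] [0.3344 0.5514] D 56.8 0.57
lid px [ 63. 237.] [0.4527 0.6726] D 255.2 0.63
lid px [315. 206.] [0.4177 0.1198] D 65.6 0.94
lid px [ 80. 194.] [0.4801 0.6377] D 223.3 0.62
lid px [201. 156.] [0.5276 0.3673] D 77.7 0.65
lid px [329. 141.] [0.5576 0.09  ] D 43.4 0.83
lid px [ 70. 128.] [0.5751 0.6688] D 90.0 0.61
lid px [ 32. 120.] [0.6116 0.7363] D 122.7 0.62
lid px [158.  26.] [0.8245 0.4662] D 41.7 0.56
cam [0.29166457 0.19101867 0.88880433]
L [360.1 183.2] [0.455  0.0368 0.07  ]
M [284.7 161.2] [0.4999 0.184  0.065 ]
S [242.8 182. ] [0.4588 0.2668 0.06  ]
m [270.5 229.7] [0.3648 0.2116 0.055 ]
cup [252.  120.5] [0.5861 0.2501 0.058 ]
coaster [197.8 154.3] [0.529  0.3679 0.008 ]
side [ 0.1756658  -0.41015018  0.54655367]
wrist [0.11180529 0.67085473 0.38365487]
[0.19221613 0.64690564 0.21806912]
```

apply_moves --motion "0 0 0 -8.28 0.04; 0 0 0 -8.27 0.04; -0.041 0.0245 0 0 0.04; -0.041 0.0245 0 0 0.04; -0.041 0.0245 0 0 0.04"

```text
clock: 0.65
tcp_pos: [0.2661, 0.5226, 0.2181]
tool_rot: [-180.0, 0.0, 90.1]
wrist_force: [0.6, 0.0, 0.7]
finger_gap: 0.0577
```

apply_moves --motion "-0.041 0.0245 0 0 0.04; -0.041 0.0245 0 0 0.04; -0.041 0.0245 0 0 0.04; -0.041 0.0245 0 0 0.04; -0.041 0.0245 0 0 0.04"

```text
clock: 1.15
tcp_pos: [0.3887, 0.3173, 0.2186]
tool_rot: [180.0, -0.0, 90.0]
wrist_force: [0.5, 0.9, -0.5]
finger_gap: 0.0404
```

apply_moves --motion "-0.041 0.0245 0 0 0.04; -0.041 0.0245 0 0 0.04; -0.041 0.0245 0 0 0.04; 0 0 0 0 0.04; 0 0 0 0 0.04"

```text
clock: 1.65
tcp_pos: [0.462, 0.1953, 0.2185]
tool_rot: [-180.0, -0.0, 89.9]
wrist_force: [-1.0, -0.4, 0.6]
finger_gap: 0.0403
```

```bash
python3 - <<'E'
from h import *
import pickle
o=env.observe();print(o['clock'],o['tcp_pos'],o['tool_rot'],o['q'])
c,im=grab('wrist','w1');pickle.dump(c,open('w1.pkl','wb'))
m,L=lids(c,im)
for k,P in L:
    ctr,R,f=circ(P); print('lid px',k.mean((0,1)).round(),ctr.round(4),'D',round(2e3*R,1),round(f,2))
E
```

```text
1.65 [0.46201882 0.1952955  0.21845503] [-1.79974766e+02 -3.39890506e-03  8.98655898e+01] [ 1.99926038e+01 -1.53460407e+01  1.03382398e+02  1.18814831e-02
  9.19861655e+01 -6.98725772e+01]
lid px [190. 263.] [0.555  0.0904] D 47.2 0.75
lid px [440. 236.] [0.5235 0.3652] D 82.2 0.86
lid px [546. 152.] [0.428  0.4655] D 40.0 0.68
lid px [210. 134.] [0.4148 0.1199] D 69.6 1.0
lid px [467. 107.] [0.3889 0.3698] D 37.0 0.79
lid px [415.  28.] [0.3194 0.3139] D 58.1 0.82
```

View pics/w1.png

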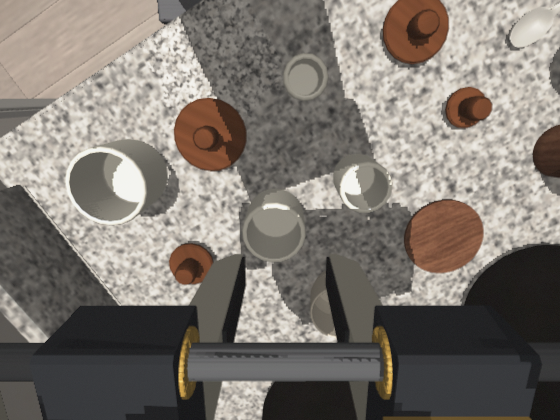

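```bash
python3 - <<'E'
import cv2
a=cv2.imread('pics/w1.png')[40:270,55:400]
cv2.imwrite('pics/w1z.png',cv2.resize(a,None,fx=2.3,fy=2.3,interpolation=cv2.INTER_CUBIC))
E
```

```text
(no output)
```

View pics/w1z.png

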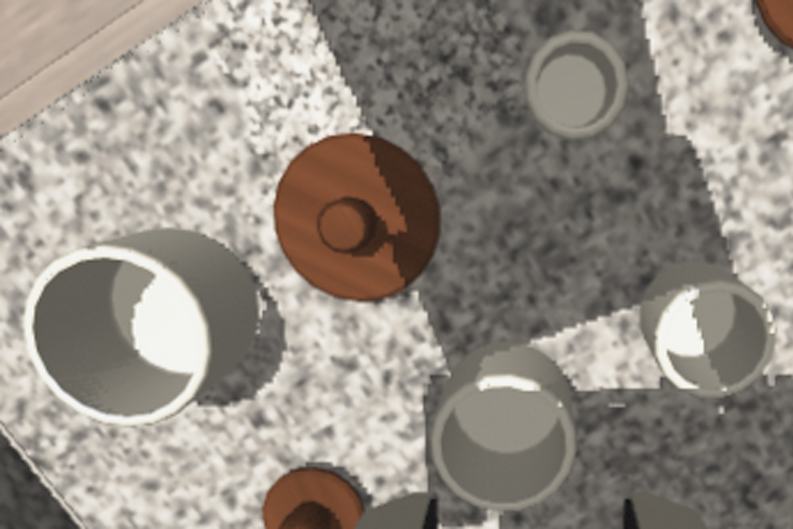

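```bash
cat >> h.py <<'E'
JAR={'L':(.07,.036,.032),'M':(.065,.030,.026),'S':(.06,.0245,.0205),'m':(.055,.0195,.0155)}
def jar(c,im,n,ctr,win=.006,it=4):
    """rim ridge (bright band r_in..r_out) along rays from rough centre, robust circle fit"""
    h,ro,ri=JAR[n]; g=cv2.GaussianBlur(cv2.cvtColor(im,cv2.COLOR_BGR2GRAY),(0,0),.6).astype(np.float32)
    ctr=np.array(ctr,float)
    rm=(ro+ri)/2
    for k in range(it):
        w=win if k==0 else win*.6
        rr=np.arange(rm-w-.005,rm+w+.005,.00025); pts=[]
        for a in np.radians(np.arange(0,360,4)):
            uv=np.array([proj(c,[ctr[0]+r*np.cos(a),ctr[1]+r*np.sin(a),h]) for r in rr],np.float32)
            v=cv2.remap(g,uv[None,:,0],uv[None,:,1],cv2.INTER_LINEAR)[0]
            band=lambda o,l: np.array([np.mean(v[max(0,i+o):i+o+l]) for i in range(len(v))])
            s=band(-8,16)-np.maximum(band(-20,10),band(10,10))*.5-.5*.5*(band(-20,10)+band(10,10))
            ok=(rr>rm-w)&(rr<rm+w); s[~ok]=-1e9; i=np.argmax(s)
            if s[i]>5: pts.append(ctr+rr[i]*np.array([np.cos(a),np.sin(a)]))
        if len(pts)<12: return ctr,0,0
        P=np.array(pts); 
        ctr,R,f=circ(P)
    return ctr,R-rm,f*len(P)/90
E
python3 - <<'E'
from h import *
import pickle
G={'L':(.455,.0368),'M':(.4999,.184),'S':(.4588,.2668),'m':(.3648,.2116)}
for cam,im in((env.camera_info('top'),'top0'),(pickle.load(open('w1.pkl','rb')),'w1')):
    I=cv2.imread(f'pics/{im}.png')
    for n in G:
        g=np.array(G[n])-([.0027,0] if im=='w1' else [0,0])
        ctr,dr,f=jar(cam,I,n,g); print(im,n,ctr.round(4),'dR mm',round(dr*1e3,2),round(f,2))
        for a in np.radians(np.arange(0,360,10)):
            for r in JAR[n][1:]:
                u=proj(cam,[ctr[0]+r*np.cos(a),ctr[1]+r*np.sin(a),JAR[n][0]]).round().astype(int); cv2.circle(I,tuple(int(x) for x in u),0,(0,0,255),-1)
    if im=='w1': a=I[40:270,55:400]
    else: a=I[130:260,200:400]
    cv2.imwrite(f'pics/{im}_fit.png',cv2.resize(a,None,fx=2.3 if im=='w1' else 4,fy=2.3 if im=='w1' else 4,interpolation=cv2.INTER_NEAREST))
E
```

```text
top0 L [0.4567 0.035 ] dR mm -0.95 1.0
top0 M [0.5029 0.1828] dR mm -0.87 0.97
top0 S [0.4602 0.2677] dR mm -0.49 0.82
top0 m [0.3648 0.2115] dR mm -0.8 0.94
w1 L [0.4541 0.0363] dR mm -0.85 1.0
w1 M [0.4995 0.184 ] dR mm -0.99 0.98
w1 S [0.455  0.2699] dR mm 1.2 0.63
w1 m [0.3619 0.2123] dR mm -1.12 0.9
  return _methods._mean(a, axis=axis, dtype=dtype,
  ret = ret.dtype.type(ret / rcount)
```

View pics/w1_fit.png

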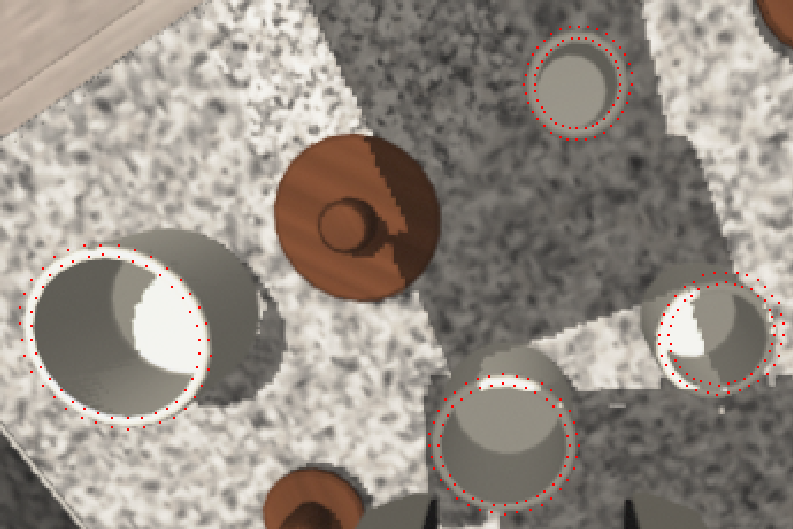

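View pics/top0_fit.png

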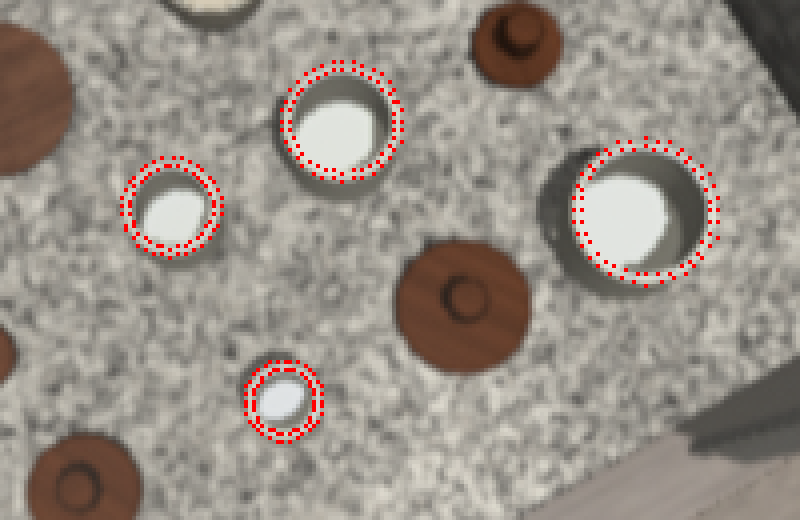

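apply_moves --motion "-0.038 -0.023 0.02 0 0.04; -0.038 -0.023 0.02 0 0.04; 0 0 0.05 0 0.04; 0 0 0.04 0 0.04; 0 0 0.02 0 0.04"

```text
clock: 2.2
tcp_pos: [0.4138, 0.1208, 0.0654]
tool_rot: [-179.8, 0.0, 90.1]
wrist_force: [1.0, -0.0, 0.8]
finger_gap: 0.0397
```

```bash
python3 - <<'E'
from h import *
o=env.observe();print(o['clock'],o['tcp_pos'])
grab('wrist','w2')
E
```

```text
2.2 [0.41384505 0.12083096 0.06542405]
```

View pics/w2.png

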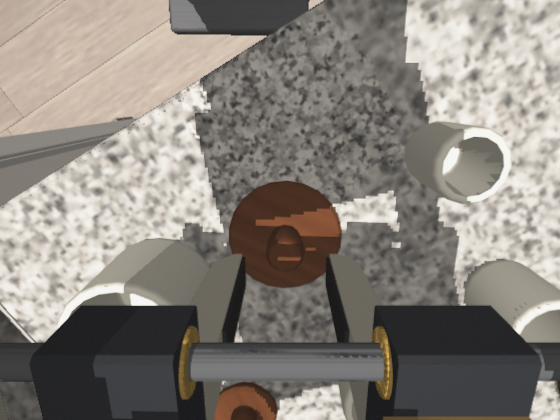

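apply_moves --motion "-0.001 0.002 0.03 0 0.04; 0 0 0.0145 0 0.04; 0 0 0 0 0.02; 0 0 0 0 0; 0 0 0 0 0"

```text
clock: 2.75
tcp_pos: [0.4184, 0.1195, 0.0256]
tool_rot: [179.9, -0.0, 90.0]
wrist_force: [-0.5, -0.1, 1.1]
finger_gap: 0.0213
```

apply_moves --motion "0 0 -0.02 0 0; 0 0 -0.03 0 0; 0 0 -0.05 0 0; 0 0 -0.04 0 0; 0 0 0 0 0"

```text
clock: 3.25
tcp_pos: [0.4197, 0.1195, 0.171]
tool_rot: [179.5, -0.1, 90.0]
wrist_force: [-0.3, 0.5, -1.3]
finger_gap: 0.0209
```

```bash
python3 - <<'E'
from h import *
import pickle
o=env.observe();print(o['clock'],o['tcp_pos'],o['finger_gap'],o['wrist_force'])
c,im=grab('wrist','w3');pickle.dump(c,open('w3.pkl','wb'))
o=env.observe();print(o['tcp_pos'])
c2,im2=grab('side','s3')
o=env.observe();print(o['tcp_pos'])
z=o['tcp_pos'][2]-.024+.0165
m,L=lids(c,im,z)
for k,P in L:
    ctr,R,f=circ(P); print('lid px',k.mean((0,1)).round(),ctr.round(4),'D',round(2e3*R,1),round(f,2))
E
```

```text
3.25 [0.41968424 0.11953087 0.17095211] 0.02087030021174434 [-0.30887264  0.48823462 -1.28034746]
[0.4188808  0.11935601 0.16761464]
[0.41813464 0.11916567 0.16531645]
lid px [527. 289.] [0.4378 0.2535] D 45.6 0.79
lid px [283. 260.] [0.4168 0.1194] D 71.3 0.51
lid px [555. 159.] [0.3645 0.2559] D 18.6 0.63
lid px [522.  72.] [0.326  0.2266] D 32.4 1.0
```

View pics/w3.png

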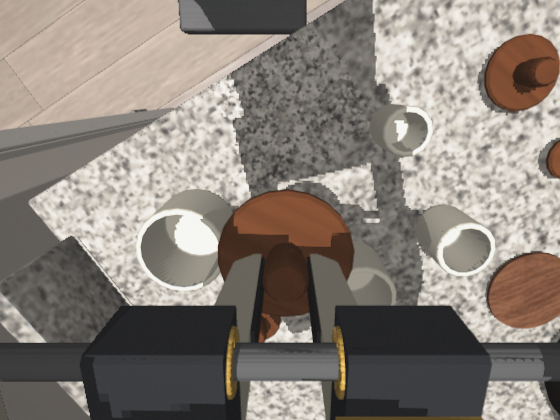

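View pics/s3.png

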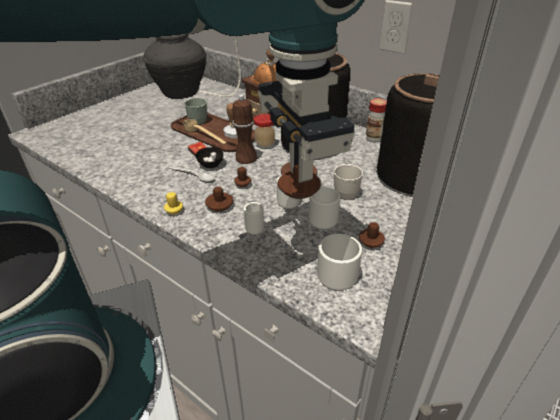

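```bash
python3 -W ignore - <<'E'
from h import *
import pickle
I=cv2.imread('pics/w3.png');c=pickle.load(open('w3.pkl','rb'))
for n,g in (('L',(.4541,.0363)),('S',(.4574,.2690)),('m',(.3619,.2123))): print(n,jar(c,I,n,g))
o=env.observe();print(o['tcp_pos'])
E
```

```text
L (array([0.45374475, 0.03631937]), np.float64(-0.0008314701405360836), np.float64(0.7))
S (array([0.45717859, 0.26735446]), np.float64(-0.0008505220380068922), np.float64(0.9333333333333333))
m (array([0.36243936, 0.21199142]), np.float64(-0.0010140558677696788), np.float64(0.8444444444444444))
[0.41813464 0.11916567 0.16531645]
```

apply_moves --motion "-0.0415 0.0195 0 0 0; -0.0415 0.0195 0 0 0; 0 0 0.03 0 0; 0 0 0 0 0; 0 0 0 0 0"

```text
clock: 3.85
tcp_pos: [0.456, 0.0363, 0.1334]
tool_rot: [-179.9, -0.0, 90.0]
wrist_force: [0.4, 0.4, -0.8]
finger_gap: 0.0208
```

```bash
python3 -W ignore - <<'E'
from h import *
import pickle
o=env.observe();print(o['clock'],o['tcp_pos'],o['finger_gap'],o['wrist_force'])
c,im=grab('wrist','w4');pickle.dump(c,open('w4.pkl','wb'))
o=env.observe();print(o['tcp_pos'],o['tool_rot'])
z=o['tcp_pos'][2]-.024+.0165
m,L=lids(c,im,z)
for k,P in L:
    ctr,R,f=circ(P); print('lid px',k.mean((0,1)).round(),ctr.round(4),'D',round(2e3*R,1),round(f,2))
E
```

```text
3.85 [0.45601497 0.03631892 0.13339625] 0.02080964948312044 [ 0.4468743   0.43274355 -0.77881223]
[0.45649682 0.03660389 0.13440818] [-1.79963826e+02 -5.17728400e-03  9.00433444e+01]
lid px [360. 297.] [0.4714 0.0784] D 13.1 0.64
lid px [285. 253.] [0.45   0.0361] D 68.6 0.59
```

View pics/w4.png

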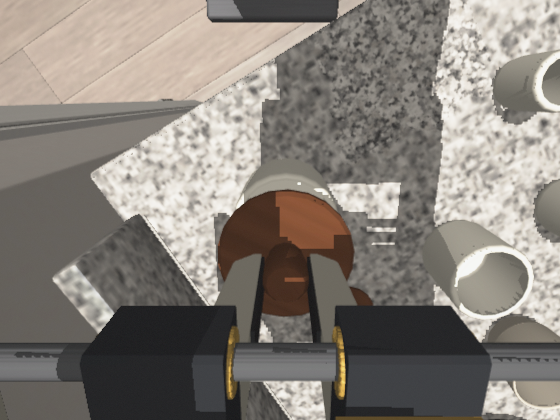

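apply_moves --motion "0 0.0003 0.02 0 0; 0 0 0.02 0 0; 0 0 0.004 0 0; 0 0 0.003 0 0; 0 0 0 0 0"

```text
clock: 4.4
tcp_pos: [0.4573, 0.0364, 0.0881]
tool_rot: [179.9, -0.0, 90.0]
wrist_force: [-0.1, 0.3, -1.2]
finger_gap: 0.0208
```

apply_moves --motion "0 0 0.002 0 0; 0 0 0.001 0 0; 0 0 0 0 0; 0 0 0 0 0"

```text
clock: 4.8
tcp_pos: [0.4576, 0.0362, 0.0854]
tool_rot: [179.9, -0.0, 90.0]
wrist_force: [-2.1, 1.6, 6.6]
finger_gap: 0.0209
```

apply_moves --motion "0 0 0 0 0.03; 0 0 0 0 0.04; 0 0 0 0 0.04; 0 0 -0.04 0 0.04; 0 0 -0.05 0 0.04"

```text
clock: 5.3
tcp_pos: [0.4559, 0.036, 0.1734]
tool_rot: [-179.8, 0.0, 90.0]
wrist_force: [1.4, 0.4, 0.2]
finger_gap: 0.0403
```

```bash
python3 -W ignore - <<'E'
from h import *
o=env.observe();print(o['clock'],o['tcp_pos'],o['finger_gap'],o['wrist_force'])
c,im=grab('wrist','w5');c2,im2=grab('side','s5')
cv2.imwrite('pics/s5z.png',cv2.resize(im2[150:310,160:400],None,fx=3.3,fy=3.3,interpolation=cv2.INTER_CUBIC))
m,L=lids(c,im,.0765)
for k,P in L:
    ctr,R,f=circ(P); print('lid px',k.mean((0,1)).round(),ctr.round(4),'D',round(2e3*R,1),round(f,2))
print(env.observe()['tcp_pos'])
E
```

```text
5.3 [0.45593362 0.03602204 0.17339453] 0.04029083378862993 [1.36368732 0.35439131 0.19225245]
lid px [323. 292.] [0.5207 0.0787] D 35.4 0.61
lid px [286. 209.] [0.4535 0.0359] D 69.5 1.0
[0.45906865 0.03610519 0.18048728]
```

View pics/w5.png

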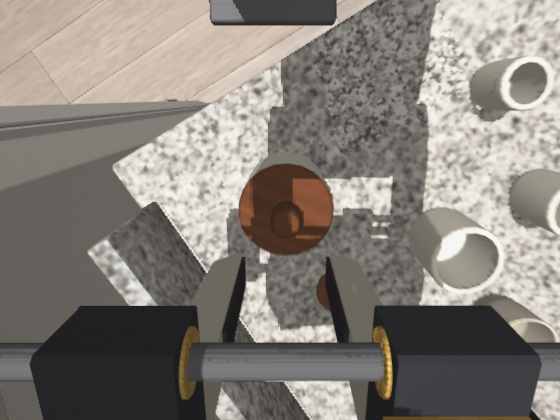

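View pics/s5z.png

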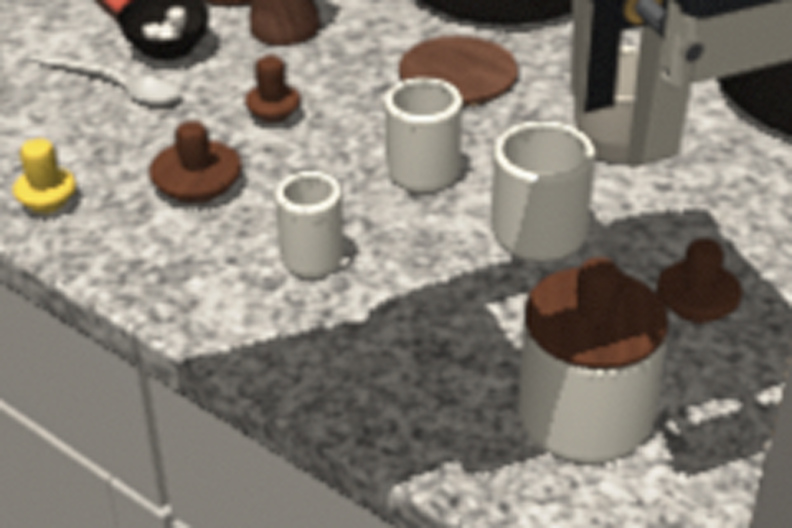

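apply_moves --motion "0.018 0.0335 0.0 0 0.04; 0.018 0.0335 0.02 0 0.04; 0.018 0.0335 0.03 0 0.04; 0 0 0 0 0.04; 0 0 0 0 0.04"

```text
clock: 5.9
tcp_pos: [0.5572, 0.0902, 0.1227]
tool_rot: [-179.8, 0.0, 90.0]
wrist_force: [-0.2, -0.4, 0.5]
finger_gap: 0.04
```

```bash
cat > look.py <<'E'
from h import *
import sys,pickle
nm,z=sys.argv[1],float(sys.argv[2])
o=env.observe();print(o['clock'],o['tcp_pos'],o['tool_rot'],o['finger_gap'],o['wrist_force'])
c,im=grab('wrist',nm);pickle.dump(c,open(nm+'.pkl','wb'))
m,L=lids(c,im,z)
for k,P in L:
    ctr,R,f=circ(P); print('lid px',k.mean((0,1)).round(),ctr.round(4),'D',round(2e3*R,1),round(f,2))
print(env.observe()['tcp_pos'])
E
python3 look.py w6 .0165
```

```text
5.9 [0.55722872 0.09016959 0.12270087] [-1.79834428e+02  2.68065101e-02  9.00366466e+01] 0.039969418292949165 [-0.22683286 -0.39991171  0.46107851]
lid px [286. 205.] [0.5542 0.0902] D 46.5 1.0
lid px [185.  58.] [0.4489 0.0211] D 89.3 0.81
[0.55729644 0.08993331 0.12421025]
```

View pics/w6.png

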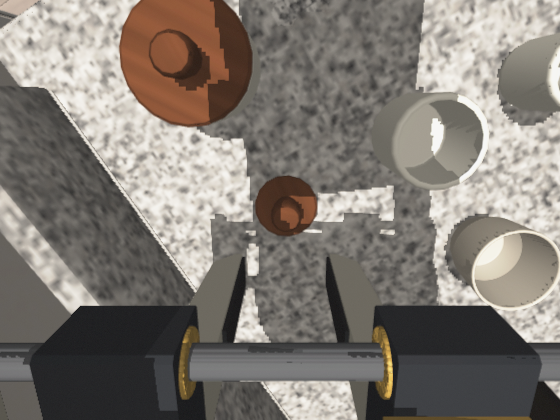

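apply_moves --motion "0 0 0.05 0 0.04; 0 0 0.03 0 0.04; 0 0 0.02 0 0.04; 0 0 0 0 0.04; 0 0 0 0 0.04"

```text
clock: 6.45
tcp_pos: [0.558, 0.0898, 0.0262]
tool_rot: [179.9, -0.0, 90.0]
wrist_force: [-0.5, 0.7, 0.6]
finger_gap: 0.0398
```

apply_moves --motion "0 0 0.001 0 0.02; 0 0 0 0 0; 0 0 0 0 0; 0 0 0 0 0"

```text
clock: 6.85
tcp_pos: [0.5581, 0.0902, 0.0241]
tool_rot: [179.9, -0.0, 90.0]
wrist_force: [-0.3, 1.1, 6.7]
finger_gap: 0.0208
```

apply_moves --motion "0 0 -0.03 0 0; 0 0 -0.05 0 0; 0 0 -0.04 0 0; 0.0354 -0.0195 0 0 0; 0.0354 -0.0195 0 0 0"

```text
clock: 7.35
tcp_pos: [0.5187, 0.1612, 0.1447]
tool_rot: [179.9, -0.0, 89.9]
wrist_force: [-0.1, 0.7, -1.6]
finger_gap: 0.0206
```

apply_moves --motion "0.0354 -0.0195 0 0 0; 0.0354 -0.0195 0 0 0; 0.0354 -0.0195 0 0 0; 0 0 0 0 0; 0 0 0 0 0"

```text
clock: 7.85
tcp_pos: [0.4597, 0.2676, 0.1433]
tool_rot: [180.0, 0.0, 90.1]
wrist_force: [-0.4, -0.9, -1.1]
finger_gap: 0.0214
```

```bash
python3 look.py w7 .137
```

```text
7.85 [0.45972373 0.26761023 0.14325635] [1.79990725e+02 8.26319358e-03 9.01117511e+01] 0.021408260099665465 [-0.42858352 -0.93577495 -1.08509631]
lid px [392. 267.] [0.4614 0.3251] D 47.1 0.8
lid px [286. 256.] [0.4545 0.2676] D 46.4 0.54
lid px [533. 169.] [0.4054 0.3842] D 24.9 0.76
lid px [418. 114.] [0.3836 0.3276] D 22.2 1.0
lid px [350.  23.] [0.3432 0.2946] D 33.7 0.69
[0.46015685 0.26692227 0.1431892 ]
```

View pics/w7.png

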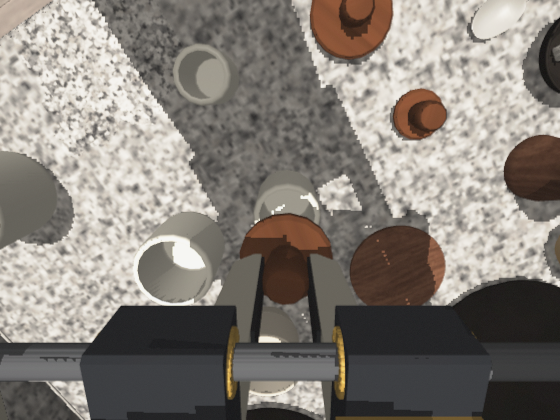

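apply_moves --motion "0.0003 0.0005 0.03 0 0; 0 0 0.02 0 0; 0 0 0.009 0 0; 0 0 0.004 0 0; 0 0 0 0 0"

```text
clock: 8.4
tcp_pos: [0.461, 0.267, 0.0804]
tool_rot: [180.0, 0.0, 90.0]
wrist_force: [-0.6, -0.6, -0.2]
finger_gap: 0.0207
```

apply_moves --motion "0 0 0.003 0 0; 0 0 0.001 0 0; 0 0 0 0 0; 0 0 0 0 0"

```text
clock: 8.8
tcp_pos: [0.4606, 0.2674, 0.0764]
tool_rot: [180.0, -0.0, 90.0]
wrist_force: [0.9, 0.0, -0.8]
finger_gap: 0.0207
```

Inside the mouth, no force. Last 2 mm, then release.

apply_moves --motion "0 0 0.001 0 0; 0 0 0.001 0 0; 0 0 0 0 0; 0 0 0 0 0.03; 0 0 0 0 0.04"

```text
clock: 9.3
tcp_pos: [0.4606, 0.2674, 0.0741]
tool_rot: [-180.0, 0.0, 90.0]
wrist_force: [-1.0, -0.4, -0.6]
finger_gap: 0.0327
```

apply_moves --motion "0 0 0 0 0.04; 0 0 -0.03 0 0.04; 0 0 -0.04 0 0.04; 0 0 0 0 0.04; 0 0 0 0 0.04"

```text
clock: 9.8
tcp_pos: [0.4609, 0.2675, 0.1448]
tool_rot: [179.9, -0.0, 90.0]
wrist_force: [-0.1, -0.7, -0.3]
finger_gap: 0.0404
```

```bash
python3 look.py w8 .0665; python3 - <<'E'
from h import *
c2,im2=grab('side','s8')
cv2.imwrite('pics/s8z.png',cv2.resize(im2[150:310,160:400],None,fx=3.3,fy=3.3,interpolation=cv2.INTER_CUBIC))
E
```

```text
9.8 [0.46088483 0.26751603 0.14477971] [ 1.79917762e+02 -4.21394403e-02  9.00012484e+01] 0.0403642869303477 [-0.06657236 -0.68608209 -0.34129085]
lid px [398. 264.] [0.4969 0.3489] D 66.3 0.59
lid px [285. 214.] [0.4566 0.2674] D 46.7 1.0
lid px [536. 167.] [0.4176 0.4326] D 35.3 0.65
lid px [418. 112.] [0.3869 0.3518] D 30.8 0.88
lid px [350.  22.] [0.3299 0.3058] D 47.6 0.67
[0.46042264 0.26728554 0.14361619]
```

View pics/w8.png

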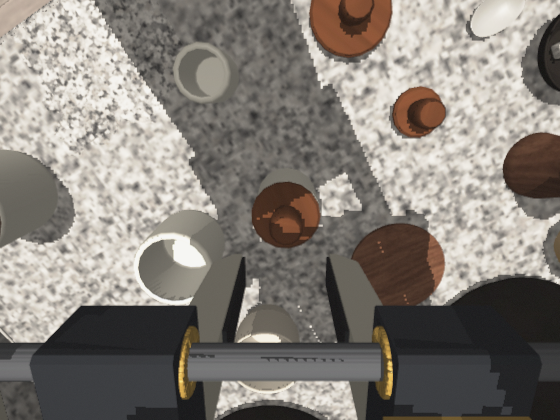

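View pics/s8z.png

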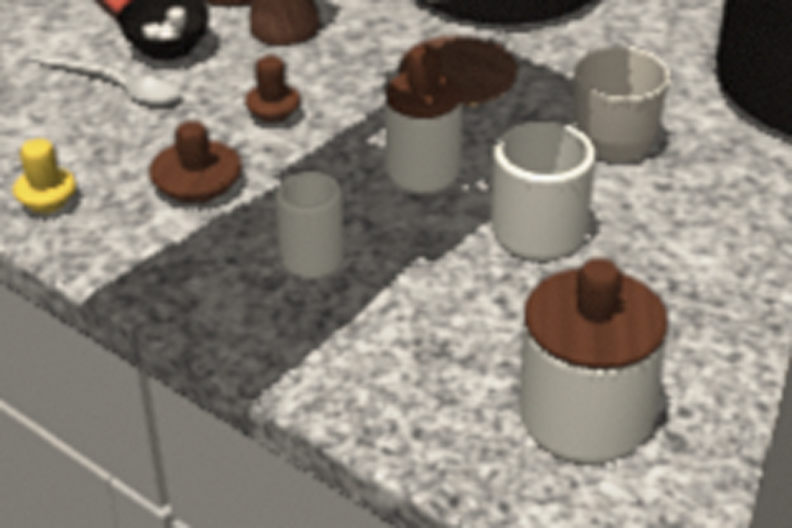

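apply_moves --motion "0.0342 -0.0227 0 0 0.04; 0.0342 -0.0227 0.01 0 0.04; 0.0342 -0.0227 0.011 0 0.04; 0 0 0 0 0.04; 0 0 0 0 0.04"

```text
clock: 10.4
tcp_pos: [0.3916, 0.3701, 0.1218]
tool_rot: [-179.9, 0.1, 90.1]
wrist_force: [0.8, -0.1, -0.3]
finger_gap: 0.0397
```

```bash
python3 look.py w9 .0165
```

```text
10.4 [0.39163316 0.37007684 0.12177699] [-1.79909145e+02  9.03559092e-02  9.01081106e+01] 0.039694515366206294 [ 0.83255664 -0.11912115 -0.29124904]
lid px [284. 384.] [0.5205 0.3689] D 78.4 0.58
lid px [286. 327.] [0.519  0.3686] D 80.6 0.57
lid px [137. 299.] [0.4873 0.2468] D 55.8 0.54
lid px [286. 205.] [0.3883 0.3705] D 36.9 0.98
lid px [521. 257.] [0.4177 0.5702] D 103.4 0.55
lid px [527. 131.] [0.3291 0.5448] D 45.6 0.61
lid px [209. 112.] [0.3193 0.3148] D 57.4 1.0
[0.39228953 0.3696137  0.12229558]
```

View pics/w9.png

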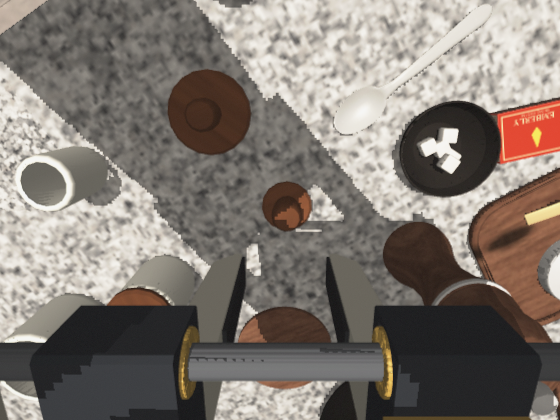

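```bash
python3 - <<'E'
from h import *
im=cv2.imread('pics/top0.png');s=cv2.imread('pics/side0.png')
a=cv2.resize(im[150:260,60:260],None,fx=3.9,fy=3.9,interpolation=cv2.INTER_CUBIC)
cv2.imwrite('pics/mt.png',a)
cv2.imwrite('pics/ms.png',cv2.resize(s[80:220,180:320],None,fx=4,fy=4,interpolation=cv2.INTER_CUBIC))
E
```

```text
(no output)
```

View pics/mt.png

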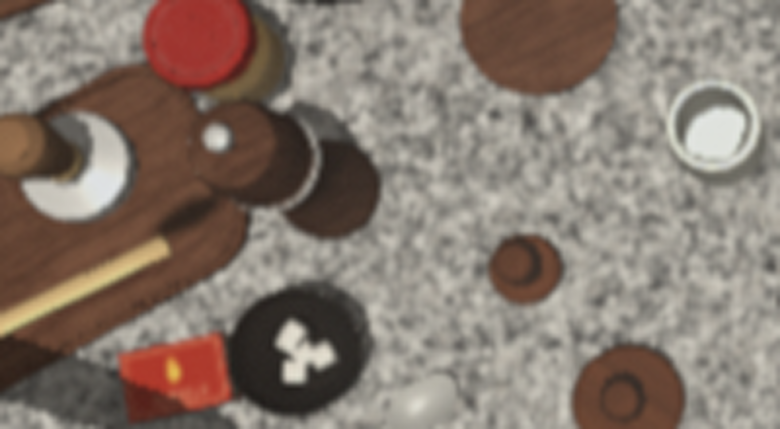

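View pics/ms.png

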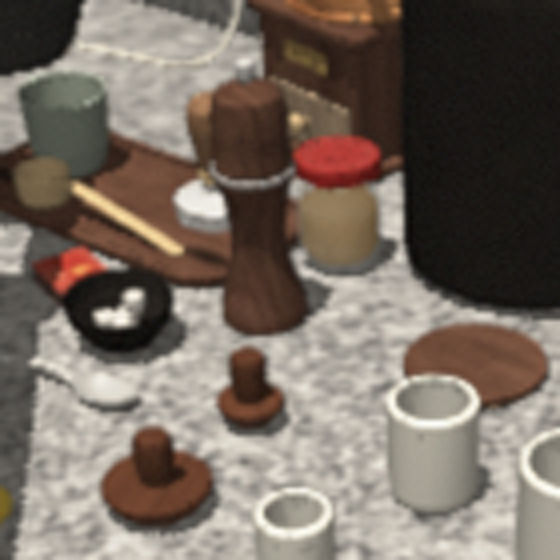

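```bash
python3 - <<'E'
from h import *
c=env.camera_info('top')
print('base ctr',cast(c,(60+333/3.9,150+190/3.9),0.01),'edge',cast(c,(60+379/3.9,150+185/3.9),0.01))
for h in(.1,.15,.2): print('top',h,cast(c,(60+215/3.9,150+135/3.9),h),'right shoulder',cast(c,(60+318/3.9,150+150/3.9),h))
E
```

```text
base ctr [0.43305488 0.47399444 0.01      ] edge [0.43581107 0.44950162 0.01      ]
top 0.1 [0.44532944 0.50319175 0.1       ] right shoulder [0.43807206 0.45314625 0.1       ]
top 0.15 [0.43558908 0.48340401 0.15      ] right shoulder [0.42879171 0.43653075 0.15      ]
top 0.2 [0.42584871 0.46361628 0.2       ] right shoulder [0.41951137 0.41991525 0.2       ]
```

apply_moves --motion "0 0 0 -8.59 0.04; 0 0 0 -8.59 0.04; 0 0 0 -8.59 0.04; 0 0 0 -8.59 0.04; 0 0 0 -8.59 0.04"

```text
clock: 10.95
tcp_pos: [0.3933, 0.3689, 0.1231]
tool_rot: [-180.0, 0.0, 133.2]
wrist_force: [-0.2, 0.2, -0.7]
finger_gap: 0.0401
```

apply_moves --motion "0 0 0 -2.05 0.04; 0 0 0 0 0.04; 0 0 0 0 0.04"

```text
clock: 11.25
tcp_pos: [0.393, 0.3693, 0.1231]
tool_rot: [-180.0, 0.0, 134.8]
wrist_force: [-1.1, 0.1, 0.3]
finger_gap: 0.0402
```

```bash
python3 look.py w10 .0165
```

```text
11.25 [0.39297647 0.36933846 0.12313341] [-1.79999948e+02  2.95170205e-03  1.34847541e+02] 0.04018058318748395 [-1.10234754  0.13704105  0.25785945]
lid px [538. 409.] [0.3657 0.6734] D 20.4 0.64
lid px [489. 299.] [0.3291 0.5496] D 51.6 0.63
lid px [168. 286.] [0.5053 0.3487] D 38.2 0.59
lid px [289. 206.] [0.3886 0.3697] D 36.9 0.97
lid px [ 96. 192.] [0.4835 0.2583] D 57.9 0.84
lid px [303.  84.] [0.3196 0.3141] D 57.4 1.0
[0.3928704  0.36944511 0.12313758]
```

View pics/w10.png

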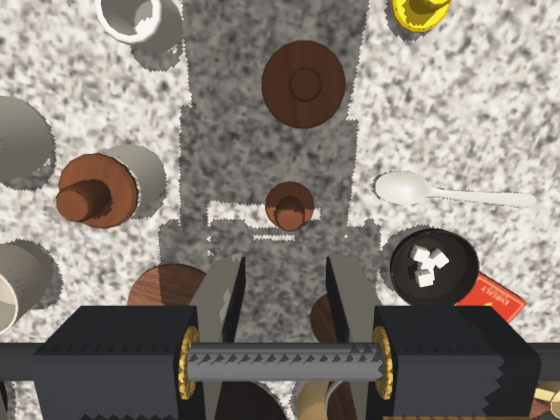

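apply_moves --motion "0.0028 -0.0014 0.03 0 0.04; 0 0 0.04 0 0.04; 0 0 0.02 0 0.04; 0 0 0.01 0 0.04; 0 0 0 0 0.04"

```text
clock: 11.8
tcp_pos: [0.3892, 0.3705, 0.0223]
tool_rot: [-179.9, -0.0, 135.0]
wrist_force: [-0.1, 0.5, 0.7]
finger_gap: 0.04
```

apply_moves --motion "0 0 0 0 0.02; 0 0 0 0 0; 0 0 0 0 0; 0 0 0 0 0"

```text
clock: 12.2
tcp_pos: [0.39, 0.3713, 0.0243]
tool_rot: [179.9, 0.0, 135.0]
wrist_force: [1.2, -0.3, 6.1]
finger_gap: 0.0209
```

apply_moves --motion "0 0 -0.03 0 0; 0 0 -0.05 0 0; 0 0 -0.04 0 0; -0.0235 -0.0328 0 0 0; -0.0235 -0.0328 0 0 0"

```text
clock: 12.7
tcp_pos: [0.3763, 0.291, 0.1445]
tool_rot: [179.9, 0.0, 135.1]
wrist_force: [0.3, 0.3, -0.2]
finger_gap: 0.0204
```

apply_moves --motion "-0.0235 -0.0328 0 0 0; -0.0235 -0.0328 0 0 0; 0 0 0.02 0 0; 0 0 0 0 0; 0 0 0 0 0"

```text
clock: 13.2
tcp_pos: [0.3632, 0.2119, 0.1235]
tool_rot: [-180.0, -0.0, 135.0]
wrist_force: [0.6, 0.6, -0.1]
finger_gap: 0.021
```

```bash
python3 look.py w11 .117;python3 -W ignore - <<'E'
from h import *
c,I=grab('side','s11')
cv2.imwrite('pics/s11z.png',cv2.resize(I[110:300,180:400],None,fx=3.1,fy=3.1,interpolation=cv2.INTER_CUBIC))
E
```

```text
13.2 [0.36317505 0.21190503 0.12352732] [-1.79987919e+02 -9.22408129e-03  1.35006003e+02] 0.021015598147681648 [ 0.63237923  0.55373737 -0.06268905]
lid px [277. 403.] [0.4312 0.2679] D 29.1 0.62
lid px [285. 263.] [0.3631 0.2123] D 42.8 0.57
lid px [411. 255.] [0.3135 0.2535] D 36.5 1.0
lid px [  8. 146.] [0.4222 0.0613] D 53.8 0.56
[0.36334114 0.21221395 0.12382075]
```

View pics/w11.png

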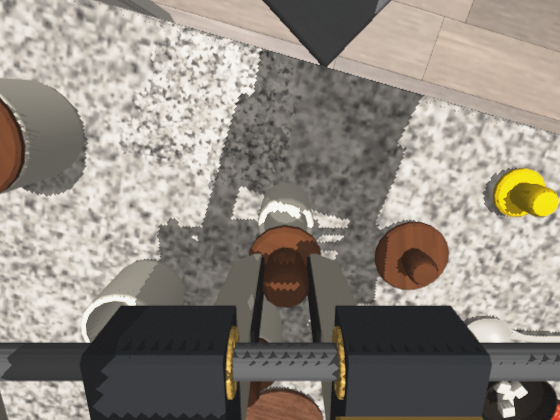

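View pics/s11z.png

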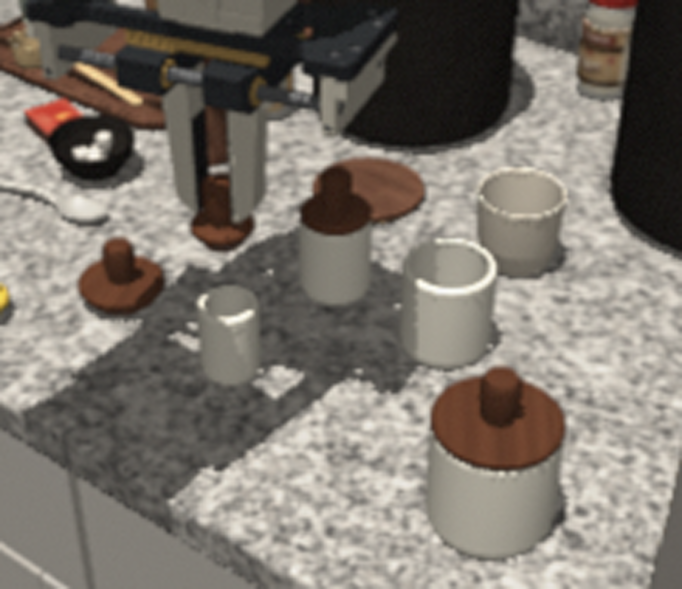

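apply_moves --motion "0 0 0.025 0 0; 0 0 0.012 0 0; 0 0 0.007 0 0; 0 0 0.004 0 0; 0 0 0 0 0"

```text
clock: 13.8
tcp_pos: [0.3632, 0.2118, 0.0751]
tool_rot: [-180.0, -0.0, 135.0]
wrist_force: [0.0, -0.1, 0.6]
finger_gap: 0.021
```

apply_moves --motion "0 0 0.003 0 0; 0 0 0.001 0 0; 0 0 0 0 0; 0 0 0 0 0"

```text
clock: 14.2
tcp_pos: [0.3633, 0.2117, 0.0714]
tool_rot: [180.0, 0.0, 135.0]
wrist_force: [0.2, 0.1, -0.6]
finger_gap: 0.0208
```

apply_moves --motion "0 0 0.0015 0 0; 0 0 0 0 0; 0 0 0 0 0.03; 0 0 0 0 0.04; 0 0 0 0 0.04"

```text
clock: 14.7
tcp_pos: [0.3632, 0.2117, 0.0697]
tool_rot: [180.0, 0.0, 135.0]
wrist_force: [-0.5, 0.3, 0.3]
finger_gap: 0.0386
```

apply_moves --motion "0 0 -0.03 0 0.04; 0 0 -0.04 0 0.04; 0 0 0 0 0.04; 0 0 0 0 0.04"

```text
clock: 15.1
tcp_pos: [0.3635, 0.2119, 0.1402]
tool_rot: [179.9, 0.0, 135.0]
wrist_force: [-0.1, 0.5, -1.0]
finger_gap: 0.0402
```

```bash
python3 look.py w12 .0615;python3 -W ignore - <<'E'
from h import *
c,I=grab('side','s12')
cv2.imwrite('pics/s12z.png',cv2.resize(I[110:300,180:400],None,fx=3.1,fy=3.1,interpolation=cv2.INTER_CUBIC))
E
```

```text
15.1 [0.36351521 0.21186568 0.14020589] [1.79914565e+02 2.68863720e-02 1.35002102e+02] 0.04023853245356435 [-0.08969109  0.53429758 -0.9896849 ]
lid px [547. 408.] [0.3267 0.4796] D 28.3 0.57
lid px [276. 401.] [0.4859 0.3288] D 67.3 0.59
lid px [255. 334.] [0.4486 0.2625] D 29.0 0.61
lid px [405. 247.] [0.3168 0.2874] D 48.8 1.0
lid px [285. 217.] [0.3616 0.2102] D 37.1 0.88
lid px [ 15. 139.] [0.4606 0.0311] D 72.9 0.57
[0.36308504 0.21164728 0.13913726]
```

View pics/w12.png

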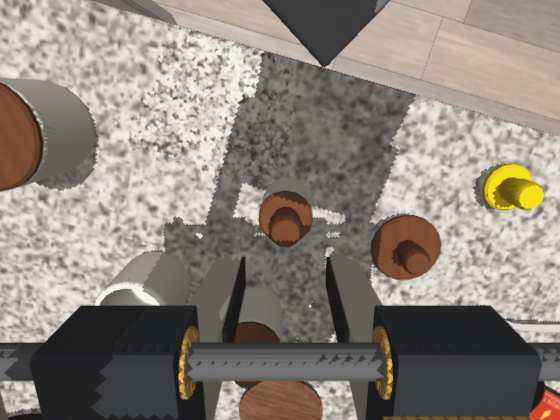

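View pics/s12z.png

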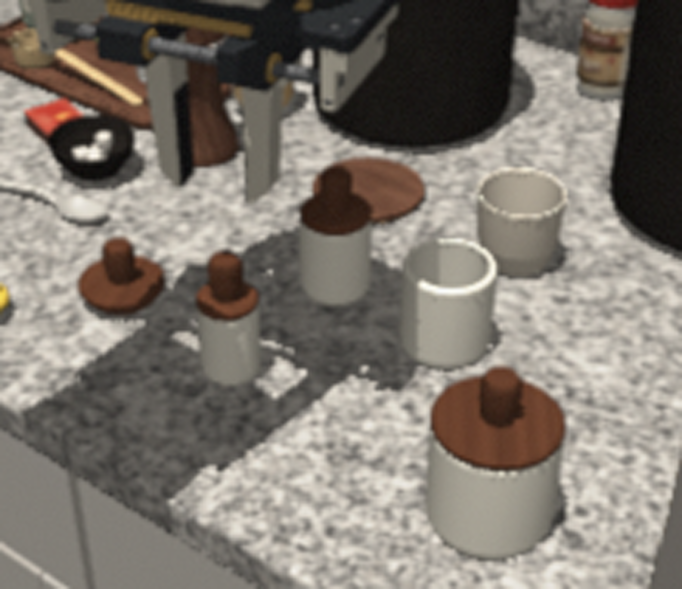

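apply_moves --motion "0.0342 0.0142 0 0 0.04; 0.0342 0.0142 0 0 0.04; 0.0342 0.0142 0.015 0 0.04; 0 0 0 0 0.04; 0 0 0 0 0.04"

```text
clock: 15.7
tcp_pos: [0.32, 0.3143, 0.1233]
tool_rot: [-179.8, 0.0, 135.1]
wrist_force: [-0.3, -0.6, -0.6]
finger_gap: 0.0399
```

```bash
python3 look.py w13 .0165
```

```text
15.7 [0.32001511 0.31430494 0.12325841] [-1.79849814e+02  2.07184255e-03  1.35111971e+02] 0.03988582570432719 [-0.27386062 -0.56843747 -0.5758064 ]
lid px [321. 401.] [0.4259 0.4704] D 50.9 0.62
lid px [ 94. 300.] [0.498  0.2703] D 59.0 0.59
lid px [285. 207.] [0.3188 0.3135] D 57.4 1.0
lid px [119. 164.] [0.3806 0.203 ] D 44.6 0.75
[0.3205789  0.3139339  0.12391139]
```

View pics/w13.png

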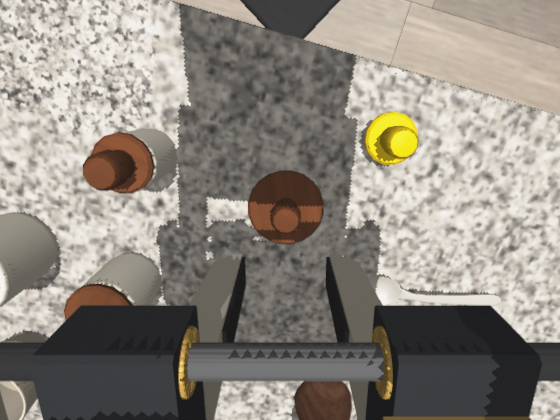

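apply_moves --motion "0 0 0.03 0 0.04; 0 0 0.04 0 0.04; 0 0 0.02 0 0.04; 0 0 0.01 0 0.04; 0 0 0 0 0.04"

```text
clock: 16.25
tcp_pos: [0.3209, 0.3135, 0.024]
tool_rot: [-179.9, -0.0, 134.9]
wrist_force: [-0.1, 0.3, -0.2]
finger_gap: 0.0402
```

apply_moves --motion "0 0 0 0 0.02; 0 0 0 0 0; 0 0 0 0 0; 0 0 0 0 0"

```text
clock: 16.65
tcp_pos: [0.3212, 0.3147, 0.0257]
tool_rot: [179.9, 0.0, 135.0]
wrist_force: [-0.5, -0.1, 7.4]
finger_gap: 0.0212
```

apply_moves --motion "0 0 -0.03 0 0; 0 0 -0.05 0 0; 0 0 -0.045 0 0; -0.0438 0.0071 0 0 0; -0.0438 0.0071 0 0 0"

```text
clock: 17.15
tcp_pos: [0.3937, 0.2627, 0.1518]
tool_rot: [179.8, 0.1, 135.2]
wrist_force: [0.7, 0.2, -1.3]
finger_gap: 0.0211
```

apply_moves --motion "-0.0438 0.0071 0 0 0; -0.0438 0.0071 0 0 0; -0.0438 0.0071 0 0 0; 0 0 0.015 0 0; 0 0 0 0 0"

```text
clock: 17.65
tcp_pos: [0.5003, 0.1839, 0.1326]
tool_rot: [-179.8, -0.1, 134.9]
wrist_force: [-1.0, 0.8, -0.8]
finger_gap: 0.0211
```

apply_moves --motion "0 0 0 0 0; 0 0 0 0 0"

```text
clock: 17.85
tcp_pos: [0.5002, 0.1854, 0.1353]
tool_rot: [180.0, 0.0, 135.1]
wrist_force: [0.2, 0.1, -0.1]
finger_gap: 0.0211
```

```bash
python3 look.py w14 .125;python3 -W ignore - <<'E'
from h import *
import pickle
c,I=grab('side','s14')
cv2.imwrite('pics/s14z.png',cv2.resize(I[110:300,180:400],None,fx=3.1,fy=3.1,interpolation=cv2.INTER_CUBIC))
for w in('w3','w4','w5','w6','w7','w8','w10'):
    r=jar(pickle.load(open(w+'.pkl','rb')) ,cv2.imread(f'pics/{w}.png'),'M',(.4995,.184)) if __import__('os').path.exists(w+'.pkl') else None
    print(w,r)
E
```

```text
17.85 [0.50017849 0.18542816 0.13530367] [1.79962451e+02 1.22698371e-02 1.35075208e+02] 0.021141016359846634 [ 0.23480256  0.09564539 -0.11040793]
lid px [410. 262.] [0.4532 0.2304] D 35.3 0.83
lid px [285. 255.] [0.4981 0.1839] D 58.1 0.59
lid px [470. 103.] [0.3839 0.1876] D 27.4 0.78
lid px [154.  22.] [0.451  0.0565] D 54.8 0.59
[0.50025423 0.18545232 0.13540049]
w3 (array([0.49956926, 0.18292959]), np.float64(-0.00030408289023059823), np.float64(0.35555555555555557))
w4 (array([0.49946196, 0.18317001]), np.float64(-0.0007938001131056437), np.float64(0.8888888888888888))
w5 None
w6 (array([0.50003689, 0.18380138]), np.float64(-0.0010777368150408084), np.float64(0.8111111111111111))
w7 (array([0.49967767, 0.183692  ]), np.float64(-0.0008682681188692393), np.float64(0.6888888888888889))
w8 (array([0.49977064, 0.18382872]), np.float64(-0.000731480504490338), np.float64(0.6666666666666666))
w10 (array([0.4995, 0.184 ]), 0, 0)
```

View pics/w14.png

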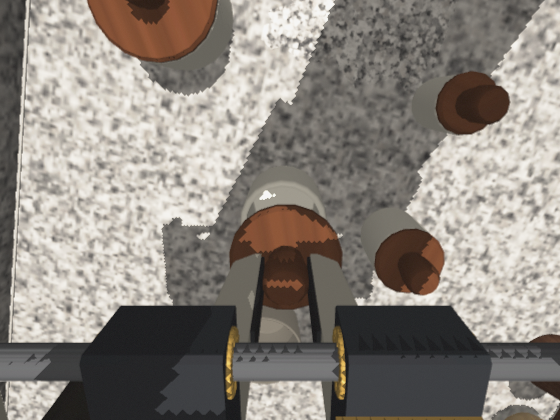

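View pics/s14z.png

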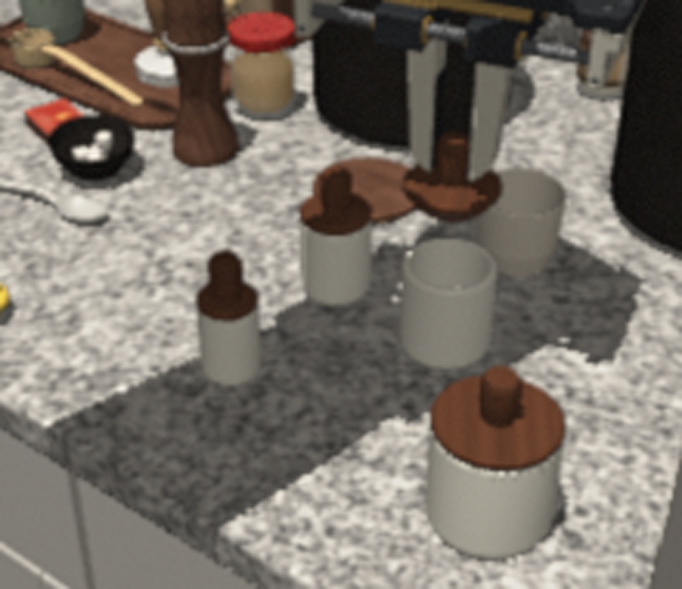

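apply_moves --motion "-0.0014 0 0.025 0 0; 0 0 0.013 0 0; 0 0 0.007 0 0; 0 0 0.004 0 0; 0 0 0 0 0"

```text
clock: 18.45
tcp_pos: [0.5016, 0.1837, 0.0856]
tool_rot: [-180.0, -0.0, 135.0]
wrist_force: [0.9, -0.2, 0.3]
finger_gap: 0.0212
```

apply_moves --motion "0 0 0.003 0 0; 0 0 0.001 0 0; 0 0 0 0 0; 0 0 0 0 0"

```text
clock: 18.85
tcp_pos: [0.5018, 0.1837, 0.0819]
tool_rot: [180.0, 0.0, 135.0]
wrist_force: [-0.2, -0.1, -0.2]
finger_gap: 0.0207
```

apply_moves --motion "0 0 0.0015 0 0; 0 0 0 0 0; 0 0 0 0 0.03; 0 0 0 0 0.04; 0 0 0 0 0.04"

```text
clock: 19.35
tcp_pos: [0.5017, 0.1836, 0.08]
tool_rot: [-180.0, -0.0, 135.0]
wrist_force: [-0.6, -0.9, -0.0]
finger_gap: 0.0384
```

apply_moves --motion "0 0 -0.03 0 0.04; 0 0 -0.04 0 0.04; 0 0 -0.04 0 0.04; 0 -0.01 -0.03 0 0.04; 0 0 0 0 0.04"

```text
clock: 19.85
tcp_pos: [0.4954, 0.1765, 0.2248]
tool_rot: [179.7, 0.2, 135.0]
wrist_force: [1.5, 0.6, 0.4]
finger_gap: 0.0397
```

apply_moves --motion "0 -0.04 0 0 0.04; 0 -0.04 0 0 0.04; 0 -0.03 0 0 0.04; 0 0 0 0 0.04; 0 0 0 0 0.04"

```text
clock: 20.35
tcp_pos: [0.4169, 0.0987, 0.2199]
tool_rot: [180.0, 0.0, 135.0]
wrist_force: [-0.0, 0.0, -0.4]
finger_gap: 0.0399
```

```bash
python3 look.py w15 .0715;python3 -W ignore - <<'E'
from h import *
c,I=grab('side','s15')
cv2.imwrite('pics/s15z.png',cv2.resize(I[140:300,190:400],None,fx=3.7,fy=3.7,interpolation=cv2.INTER_CUBIC))
# compare jar / lid pos by side? use known lids rim top centres in wrist
im=cv2.imread('pics/w15.png');w=env.camera_info('wrist')
for n,z in(('L',.077),('M',.072),('S',.067),('m',.062)):
    m,L=lids(w,im,z-.0005)
    for k,P in L:
        ctr,R,f=circ(P)
        if abs(2*R-2*JAR[n][1])<.005: print(n,ctr.round(4),round(2e3*R,1),round(f,2))
E
```

```text
20.35 [0.41689879 0.09866722 0.21992779] [1.79969040e+02 1.32439696e-02 1.34955111e+02] 0.03990185474694337 [-0.03540618  0.03019662 -0.36533754]
lid px [545. 409.] [0.3876 0.4635] D 30.5 0.59
lid px [347. 394.] [0.5141 0.3033] D 34.8 0.61
lid px [285. 310.] [0.4988 0.1809] D 57.3 1.0
lid px [411. 234.] [0.362  0.2034] D 35.4 0.76
lid px [203. 174.] [0.4546 0.0357] D 70.5 1.0
[0.41716427 0.09898429 0.21982769]
L [0.4533 0.0363] 69.3 1.0
M [0.4988 0.1814] 57.2 1.0
m [0.5189 0.312 ] 35.8 0.61
m [0.3623 0.209 ] 36.5 0.76
```

View pics/w15.png

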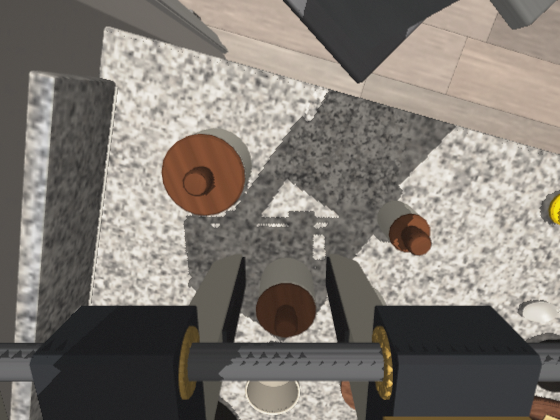

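View pics/s15z.png

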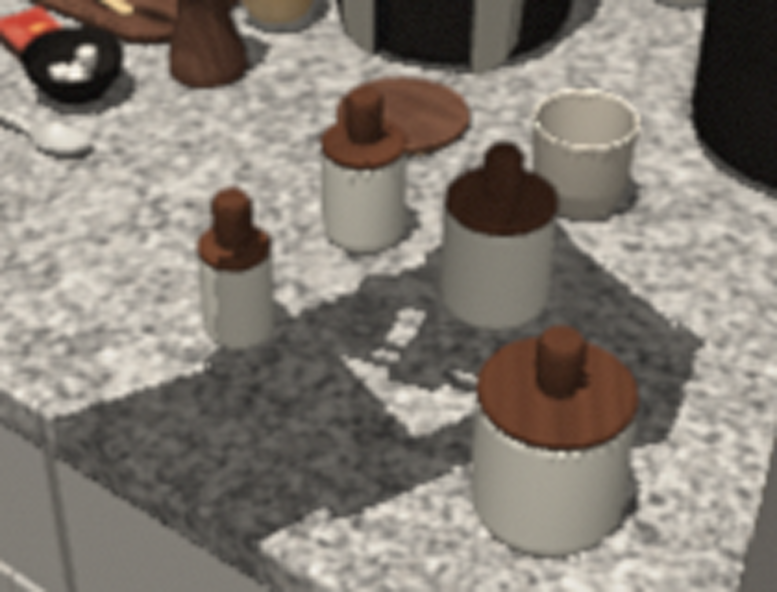

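apply_moves --motion "0.03 -0.035 0 0 0.04; 0.03 -0.035 0 0 0.04; 0.045 0 0 0 0.04; 0.045 0 0 0 0.04; 0.045 0 0 0 0.04"

```text
clock: 20.95
tcp_pos: [0.2317, 0.1853, 0.2202]
tool_rot: [180.0, -0.0, 135.0]
wrist_force: [1.1, 2.0, 0.9]
finger_gap: 0.0398
```

apply_moves --motion "0.045 0.02 0 0 0.04; 0.045 0.02 0 0 0.04; 0.04 0.025 0 0 0.04; 0.03 0.03 0 0 0.04; 0 0 0 0 0.04"

```text
clock: 21.45
tcp_pos: [0.19, 0.3594, 0.2184]
tool_rot: [-179.8, 0.0, 135.3]
wrist_force: [-0.4, -0.9, 0.7]
finger_gap: 0.0405
```

```bash
python3 -W ignore - <<'E'
from h import *
o=env.observe();print(o['clock'],o['tcp_pos'])
c,I=grab('side','s16')
a=cv2.resize(I[140:300,190:400],None,fx=3.7,fy=3.7,interpolation=cv2.INTER_CUBIC);cv2.imwrite('pics/s16z.png',a)
t,T=grab('top','t16')
cv2.imwrite('pics/t16z.png',cv2.resize(T[90:300,160:400],None,fx=2.8,fy=2.8,interpolation=cv2.INTER_CUBIC))
for n,z in(('L',.077),('M',.072),('S',.067),('m',.062)):
    m,L=lids(t,T,z-.0005)
    for k,P in L:
        ctr,R,f=circ(P); p=k.mean((0,1))
        if 230<p[0]<390 and p[1]<260 and abs(2*R-2*JAR[n][1])<.007: print(n,p.round(),ctr.round(4),round(2e3*R,1),round(f,2))
E
```

```text
21.45 [0.18998459 0.35944122 0.21843795]
L [361. 182.] [0.4558 0.0363] 66.7 0.98
M [285. 159.] [0.5019 0.1825] 54.1 0.92
S [242. 181.] [0.4591 0.2667] 42.3 0.94
S [285. 159.] [0.5032 0.1824] 54.5 0.92
m [270. 229.] [0.3642 0.2106] 32.6 0.65
m [242. 181.] [0.4602 0.2672] 42.5 0.94
```

View pics/s16z.png

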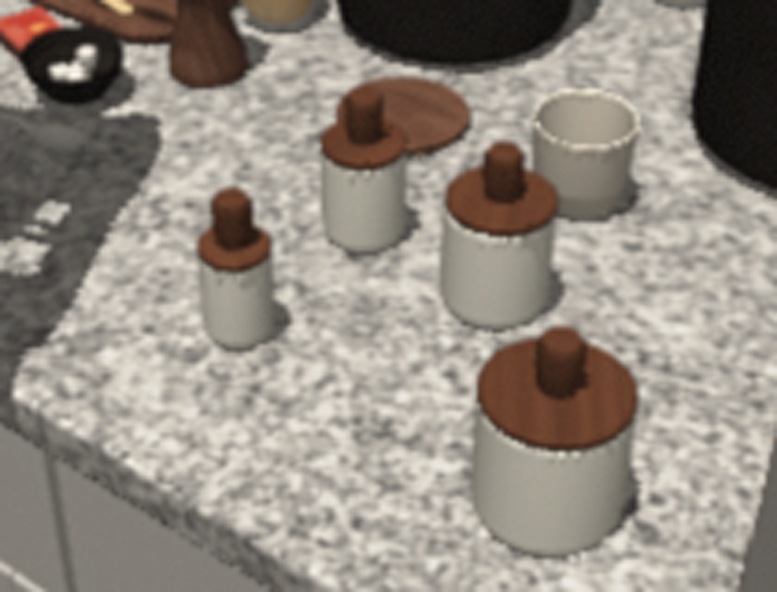

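View pics/t16z.png

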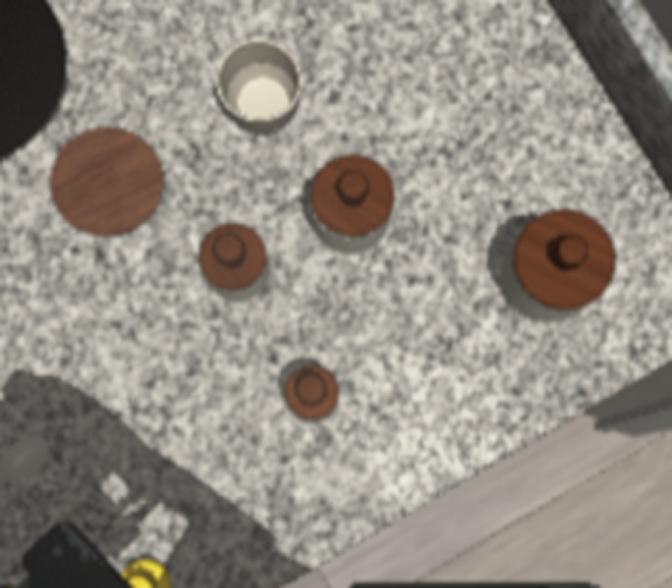

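```bash
python3 -c "
from cell import env
print(env.close_job(), env.observe()['clock'])"
```

```text
the job is handed in; nothing more can be done
the job is handed in; nothing more can be done
```

All four lids are back on their own jars, and I handed the job in at about 21.6 s of the 88 s allowed.

- **Fit:** In the last side and top pictures every lid sits flat on its jar's rim. Seen from above, the lid centres lie within about 1.5 mm of the jar mouths I measured at the start, inside the 2.5 mm play.
- **Jars and other things:** The jars show no shift beyond that same 1.5 mm. The cup and the coaster look unmoved in both views. I turned the gripper 45° before picking up the smallest lid, because its body would otherwise have hit the pepper mill.
- **Forces:** The highest wrist force I read was about 7 N.
- **Disagreement:** The wrist and top cameras differed by about 2.5–3 mm in x, so I worked from the distance between lid and jar in the same camera. The last oblique wrist view put the medium lid about 2 mm off in y; the top view put it within about 1 mm.

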